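# Put the purple thread spool away in the round organiser

## Task

Put the purple thread spool away in the round organiser: turn the slotted cover by its red knob until its opening lines up squarely with the compartment marked with the purple stud, and stand the spool upright on that compartment's floor. Then turn the cover until its opening lines up squarely with the black stud, so that the organiser is closed. Leave everything else on the table where it stands.

Things in the scene. Friction and masses are not known exactly. Their poses are not given: they have to be found in the camera images.
- organiser_centre (a point): Centre of the round wooden organiser, on the vertical axis about which its cover turns, at the height of the rim's top, 51 mm above the table. The organiser is 250 mm across and fixed; which side of the robot it stands on varies, and it may be turned any way. Its outer wall runs from 108 to 125 mm radius, the post in the middle has a radius of 16 mm.
- organiser: Underside centre of the organiser. Its floor is 5 mm thick. Dividers 4 mm thick part it into five sectors of 72 degrees: four open compartments 44 mm deep and one blank, filled with wood. On the rim, on the middle line of each sector, is a stud 16 mm across and 6 mm high: black (14 mm) for the blank; purple, yellow, red, teal in varying order for the compartments.
- purple_mark: Underside of the purple stud on the organiser's rim, 116 mm from the axis, on the middle line of the wanted compartment. The spool fits best with its centre about 66 mm from the axis on this line.
- closed_stud (a point): The black stud on the rim, 116 mm from the axis, on the middle line of the blank sector.
- cover (a joint): Angle of the cover, rad: 0 when its opening is over the blank sector, growing anticlockwise seen from above. It turns from -4 to 4 with light friction (about 2 N at the knob) and stays where it is left. At the start it is within 0.95 of 0.
- cover_opening (a point): Point that turns with the cover, 116 mm from the axis (over the rim), on the middle line of the cover's opening: over a stud, the opening is lined up with that sector. The cover is a plywood disc of 106 mm radius, underside 52 mm and top 57 mm above the table; its opening is a sector of 60 degrees from 25 mm radius out to the edge.
- cover_knob (a point): The cover's red knob, opposite the opening, 75 mm from the axis: an upright round post 22 mm across (16 mm at its foot), from 58 to 95 mm above the table; this point is on its axis, 81 mm above the table. The knob spins freely on its pin, so it can be held and led round in a circle without turning the hand.
- purple_spool_centre (a point): Centre of the loose purple spool: an upright cylinder 28 mm across at its two end flanges (25 mm between them), 40 mm high, about 40 g. z is its own axis. It stands on the sorting board.
- yellow_spool_centre (a point): Centre of a yellow spool of the same size, on the board; leave it.
- teal_spool_centre (a point): Centre of a teal spool of the same size, on the board; leave it.
- pin_tub: Underside of a white pin tub with a steel lid, 34 mm across and 44 mm high, on the board; leave it.
- board: Underside centre of the cork sorting board, 190 x 190 x 10 mm, fixed. The three spools and the tub stand on it, one near each corner, which at which varies.
- twine_reel: Underside of a brown twine reel, 48 mm across and 56 mm high, between organiser and board; leave it.
- drink_flask: Underside of a navy drinks flask, 70 mm across and 230 mm high with a steel cap, at the back; leave it.
- cup_left: Underside of an empty kraft paper cup, 80 mm across at the rim and 95 mm high, at the left; leave it.
- cup_near: Underside of a like cup, near the robot; leave it.
- plates: Underside of a stack of white plates with napkins, 170 mm across and 45 mm high, at the right; leave it.
- scissors: A pair of scissors lying flat, 170 mm long, 8 mm high, near the robot; leave it.
- glasses: A pair of reading glasses, 120 mm wide, 53 mm high, near the robot; leave it.

How it is judged:
By the outcome, as a careful person would: the job done as asked, in the order asked, and still so for the second after the job is handed in, with the robot touching nothing.
It also fails if it takes over 72 s, if anything falls off the work surface, if the arm or the gripper's body presses on something with over 40 N, if the wrist force passes 120 N, or if a joint passes its speed limit or range.

## Robot

A 6-joint arm with a two-finger parallel gripper is mounted at the origin on the work surface. World frame = base frame: x ahead of the robot, y to its left, z up, the work surface at z = 0. Lengths are in m, angles in rad, forces in N, time in s.
With the tool pointing down it reaches from about 0.3 to 0.75 m from the base axis. Payload 8.5 kg.
Tool frame: the origin (TCP) lies midway between the tips of the shut fingers; the grasp point (between the pads) lies 19 mm behind it; z points along the fingers, y is the direction in which the jaws open and shut (so a half turn about z gives the same grasp; the last joint's range is limited). The gripper opens to 88 mm and grips with 3 to 60 N. Pads are 18 mm wide; open, the fingers measure 123 mm over their backs; the gripper's body (75 mm by 187 mm) begins 45 mm behind the grasp point.
Start: joints at [1.062, 0.381, 1.297, -0, 1.464, -0.215], TCP at [0.159, 0.526, 0.239] pointing down, gripper open.
Joint ranges: [-3.11, 3.11], [-0.89, 2.33], [0.22, 2.48], [-1.42, 4.56], [0.17, 2.85], [-2.88, 2.88]. Speed limits (rad/s): [2.39, 2.39, 3.14, 3.14, 3.14, 3.14].

## Interface

Orientations are given as a unit quaternion [x, y, z, w].
In Python, from cell import ctrl, vision gives the robot as it stands. The module is installed in compiled form; this text tells all that it offers.
- The arm moves only by the tool arm_command, never from a script. Its argument "targets" is one flat list of numbers, 6 for each row, row after row: the shift along the world's x, y, z in units of 40 mm (1.0 is 40 mm), then the turn, a rotation vector about the world's x, y, z in units of 8 degrees (1.0 is 8 degrees). A call has 1 to 12 rows; each row is the pose to reach, as a shift and turn from the pose commanded when the call began; what a row does not reach only later rows make up. A row lasts 1/10 s, in which the tool goes at most 50 mm and 8.59 degrees, less where a joint would pass 70% of its speed; a pose out of reach is approached as far as the arm can. A call with a gripper value outside its range is refused whole. "claw" is the finger opening in mm, from 0 to 88.1, set as the call begins (left out, the last holds). The fingers move at their own pace and stop on an object; the grip force is fixed at half the most. Time passes only in rows, so rows that repeat a pose let the fingers close. It gives the time, the measured TCP pose, the force and the opening at its end, in the units of the state.
- ctrl.get_obs(): the state, without advancing time (a new reading comes with each control period).
- vision.capture(name): name is "scene" or "top" or "wrist"; returns (picture, depth): 420x560x3 uint8, red, green, blue; 420x560 float32, m along the optical axis (not along the pixel's ray), 0 where there is no reading.
- vision.get_calibration(name): a dict with "K" (3x3 intrinsics, pixels), "R" (3x3) and "t" (3): a world point X has camera coordinates R X + t. Camera axes: x right, y down, z forward; pixel columns grow to the right and rows downward; lengths in m; the calibration is good to about 2 mm. A picture is of the moment at which its call begins: read the wrist's pose just before it. get_calibration takes no time and is no camera call; for the wrist camera it gives the pose at the moment of the call.
- ctrl.close_job(): hands the job in, once; it reports no verdict.
The state is a dict: "time_s": time; "q": joint angles; "dq": joint speeds; "effort": joint torques, N m; "tool_pos": TCP position; "tool_rot": TCP orientation; "contact_force": force on the tool from outside, world axes, zero at the start; "torque": the same for the moment, N m; "width": finger opening in m.
Only numpy, scipy, OpenCV 4.12 (cv2) and the standard library are available. Lean on these libraries where they do the work, as an engineer would, in place of code of your own. Each camera call takes 0.05 s, during which the arm holds its last target.

## Working session

There is one attempt and no reset: what is moved stays moved. The work goes in short steps, Python scripts to look and compute and a tool call to move; the robot and the scene stay as the last step left them, time stands still between calls to the robot, and variables do not carry over. Pictures are saved under pics/ and viewed, and the job is handed in when it is done.

Besides the shell and the picture viewer there is one more tool, called after "Emit:" in YAML: its name, and indented under it one key for each argument. arm_command: Moves the arm, as the interface text tells. Its arguments: {"type":"object","properties":{"targets":{"type":"array","items":{"type":"number"}},"claw":{"type":"number"}},"required":["targets"]}

```bash
mkdir -p pics; ls
python3 - <<'E'
from cell import ctrl, vision
import cv2,numpy as np
o=ctrl.get_obs(); print(o)
for n in ["scene","top","wrist"]:
    c=vision.get_calibration(n); print(n,c)
    p,d=vision.capture(n); cv2.imwrite(f"pics/{n}0.png",p[:,:,::-1]); np.savez(f"pics/{n}0.npz",p=p,d=d,**c)
E
```

```text
pics
{'time_s': 0.0, 'q': array([ 1.06168694e+00,  3.81182331e-01,  1.29820740e+00,  2.22484627e-05,
        1.46360918e+00, -2.15287441e-01]), 'dq': array([ 0.00150668, -0.00106598,  0.00104447,  0.00181785,  0.0034772 ,
        0.00248029]), 'effort': array([-9.00523246e-04, -4.37922871e+01, -2.24558473e+01,  7.12677673e-02,
        3.52048804e-02, -1.05101283e-04]), 'tool_pos': array([0.15914484, 0.52619526, 0.23816311]), 'tool_rot': array([ 1.46384231e-01,  9.89227558e-01, -6.53588317e-04, -2.59481173e-04]), 'contact_force': array([-0.21627602,  0.69605398, -0.0830707 ]), 'torque': array([-0.01364261, -0.03729339,  0.02716889]), 'width': 0.08813514155889116}
scene {'K': array([[379.87569207,   0.        , 283.67984746],
       [  0.        , 379.87569207, 209.26604314],
       [  0.        ,   0.        ,   1.        ]]), 'R': array([[ 0.51005856,  0.85995101,  0.01801441],
       [ 0.60967779, -0.34668307, -0.71281403],
       [-0.60673985,  0.37455988, -0.7011217 ]]), 't': array([-0.27413977, -0.30615106,  1.28176923])}
top {'K': array([[437.87339951,   0.        , 273.5198482 ],
       [  0.        , 437.87339951, 215.12060997],
       [  0.        ,   0.        ,   1.        ]]), 'R': array([[ 0.01799297, -0.99962672, -0.02055915],
       [-0.98544683, -0.01425402, -0.16938529],
       [ 0.16902901,  0.0233077 , -0.98533545]]), 't': array([-0.01455061,  0.57449153,  1.20935364])}
wrist {'K': array([[321.8368295 ,   0.        , 282.99713962],
       [  0.        , 321.8368295 , 210.24985543],
       [  0.        ,   0.        ,   1.        ]]), 'R': array([[ 2.88624115e-01,  9.57442252e-01, -6.73757561e-04],
       [ 9.25526589e-01, -2.78822717e-01,  2.56238999e-01],
       [ 2.45146186e-01, -7.45803350e-02, -9.66613222e-01]]), 't': array([-0.54903131, -0.03641561,  0.38837058])}
```

View pics/scene0.png

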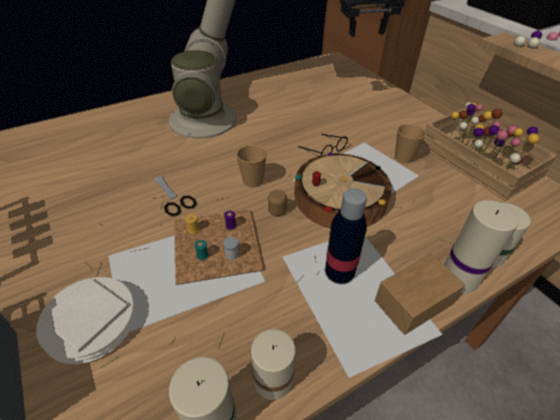

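View pics/top0.png

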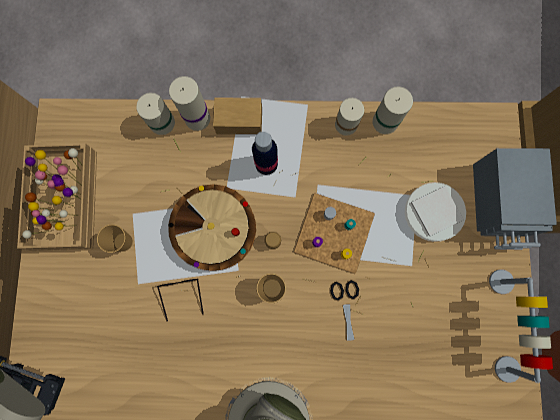

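View pics/wrist0.png

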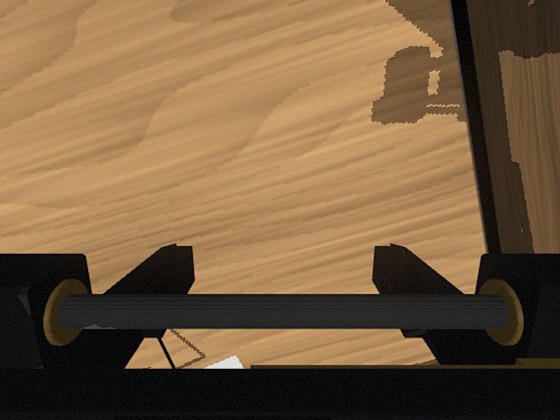

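Top view: organiser at about (212,227), knob (235,232), opening toward (182,213), studs yellow (200,188), red (246,203), teal (243,251), purple (196,264). The purple spool is at (317,242) on the board. Next I measure these.

```bash
cat > h.py <<'E'
import cv2,numpy as np
def ray(c,u,v,z):
    K,R,t=c['K'],c['R'],c['t']
    C=-R.T@t; d=R.T@np.linalg.solve(K,np.array([u,v,1.])); s=(z-C[2])/d[2]; return C+s*d
def proj(c,X):
    x=c['R']@np.asarray(X)+c['t']; x=c['K']@x; return x[:2]/x[2]
def blobs(p,name,mina=6):
    h=cv2.cvtColor(p,cv2.COLOR_RGB2HSV)
    rg={'red':[((0,170,80),(5,255,255)),((174,170,80),(180,255,255))],'purple':[((125,120,40),(160,255,255))],
     'yellow':[((21,180,140),(32,255,255))],'teal':[((78,120,60),(98,255,255))],'black':[((0,0,0),(180,255,30))]}[name]
    m=sum(cv2.inRange(h,np.array(a),np.array(b)) for a,b in rg)
    n,l,s,c=cv2.connectedComponentsWithStats(m.astype(np.uint8))
    return [(c[i].round(1),s[i].tolist()) for i in range(1,n) if s[i][4]>=mina],l
E
python3 - <<'E'
from h import *
for n in ['top','scene']:
    c=dict(np.load(f'pics/{n}0.npz')); p=c['p']
    for k in ['red','purple','yellow','teal','black']:
        for ce,s in blobs(p,k)[0]:
            if k=='black' and s[4]>200: continue
            u,v=ce;print(n,k,ce,s,'z57',ray(c,u,v,.057).round(3)[:2],'z50',ray(c,u,v,.05).round(3)[:2], 'd',c['d'][int(v),int(u)].round(3))
    x0,y0,x1,y1=(150,170,370,280) if n=='top' else (160,130,410,290)
    cv2.imwrite(f'pics/{n}z.png',cv2.resize(p[y0:y1,x0:x1,::-1],None,fx=3.2,fy=3.2,interpolation=cv2.INTER_CUBIC))
E
```

```text
top red [273.3 166.1] [269, 162, 8, 8, 19] z57 [ 0.718 -0.002] z50 [ 0.72  -0.002] d 1.251
top red [244.9 203.7] [243, 201, 5, 6, 24] z57 [0.605 0.077] z50 [0.607 0.078] d 1.258
top red [234.9 231.1] [231, 228, 9, 7, 43] z57 [0.526 0.104] z50 [0.527 0.104] d 1.206
top red [540.6 362.4] [527, 357, 26, 13, 280] z57 [ 0.185 -0.725] z50 [ 0.184 -0.729] d 1.046
top purple [201.6 115.7] [195, 107, 12, 15, 38] z57 [0.871 0.214] z50 [0.874 0.216] d 1.261
top purple [188.2 119.9] [182, 117, 12, 5, 15] z57 [0.857 0.254] z50 [0.86  0.256] d 1.267
top purple [ 29.6 160.9] [25, 157, 10, 9, 73] z57 [0.725 0.718] z50 [0.727 0.722] d 1.197
top purple [ 57.1 180.1] [52, 175, 12, 12, 98] z57 [0.668 0.63 ] z50 [0.67  0.633] d 1.188
top purple [ 67.2 191.8] [63, 188, 10, 9, 72] z57 [0.633 0.596] z50 [0.635 0.6  ] d 1.193
top purple [ 41.1 219.2] [37, 215, 10, 9, 69] z57 [0.552 0.664] z50 [0.553 0.668] d 1.164
top purple [317.2 241.5] [312, 237, 11, 10, 66] z57 [ 0.5  -0.13] z50 [ 0.5  -0.13] d 1.241
top purple [195.9 264. ] [194, 261, 5, 6, 23] z57 [0.431 0.21 ] z50 [0.431 0.212] d 1.226
top yellow [ 39
[... 4129 characters left out ...]
7 [0.475 0.08 ] z50 [0.468 0.085] d 0.985
scene teal [200.  249.8] [195, 241, 11, 19, 114] z57 [ 0.578 -0.231] z50 [ 0.572 -0.23 ] d 0.82
scene black [199.6 110.3] [197, 109, 7, 4, 13] z57 [ 0.041 -0.018] z50 [ 0.03  -0.015] d 1.152
scene black [377.6 167.9] [376, 167, 4, 3, 11] z57 [0.549 0.284] z50 [0.543 0.291] d 1.022
scene black [371.9 172.1] [370, 171, 5, 4, 11] z57 [0.555 0.259] z50 [0.549 0.266] d 1.015
scene black [361.8 175.3] [354, 172, 15, 7, 26] z57 [0.552 0.227] z50 [0.546 0.233] d 1.008
scene black [187.8 201.8] [181, 196, 15, 12, 50] z57 [ 0.425 -0.201] z50 [ 0.418 -0.2  ] d 0.996
scene black [171.9 208.4] [165, 203, 15, 12, 48] z57 [ 0.428 -0.241] z50 [ 0.421 -0.24 ] d 0.975
```

View pics/topz.png

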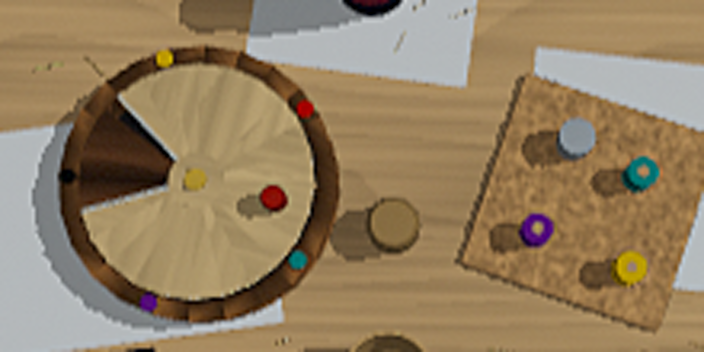

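Run:
```python
from h import *
from scipy.optimize import least_squares
c=dict(np.load('pics/top0.npz')); s=dict(np.load('pics/scene0.npz'))
px={'yellow':(200.9,187.9),'red':(244.9,203.7),'teal':(242.5,250.9),'purple':(195.9,264.),'black':(170.8,224.5)}
P={k:ray(c,*v,.0565)[:2] for k,v in px.items()}
A=np.array(list(P.values()))
f=lambda q:np.linalg.norm(A-q[:2],axis=1)-.116
r=least_squares(f,A.mean(0)); C=r.x; print('C',C,'res mm',r.fun*1e3)
an={k:np.degrees(np.arctan2(*(v-C)[::-1])) for k,v in P.items()};print(an)
# knob: two-view
for z in (.081,.09,.095): print('knob top',z,ray(c,234.9,231.1,z)[:2])
print('knob scene',ray(s,315.5,177.3,.077)[:2])
# triangulate colour points both views
def tri(a,b):
    M=[];v=[]
    for cc,(u,w) in((c,a),(s,b)):
        C0=-cc['R'].T@cc['t'];d=cc['R'].T@np.linalg.solve(cc['K'],[u,w,1.]);d/=np.linalg.norm(d);Q=np.eye(3)-np.outer(d,d);M.append(Q);v.append(Q@C0)
    return np.linalg.lstsq(np.vstack(M),np.hstack(v),rcond=None)[0]
print('tri red stud',tri((244.9,203.7),(327.5,208.9)),'teal',tri((242.5,250.9),(298.3,176.5)))
print('hub',ray(c,210.4,225.5,.06))
k=ray(c,234.9,231.1,.092)[:2]; print('knob r,ang',np.linalg.norm(k-C),np.degrees(np.arctan2(*(k-C)[::-1])))
for n,p in(('spool',(317.2,241.5)),('teal',(350.4,223.5)),('yellow',(346.8,253)),):print(n,ray(c,*p,.047))
# board corners, tub, reel
im=cv2.resize(c['p'][170:290,140:380,::-1],None,fx=3.3,fy=3.3)
# opening edges visible: profile at r=.095 on z=.057
h=cv2.cvtColor(c['p'],cv2.COLOR_RGB2GRAY)
for rr in(.07,.085,.098):
    row=[(a,int(h[tuple(np.round(proj(c,[C[0]+rr*np.cos(np.radians(a)),C[1]+rr*np.sin(np.radians(a)),.057])[::-1]).astype(int))])) for a in range(20,150,3)];print(rr,row)
```

```text
C [0.53976721 0.17232687] res mm [-0.3321437  -0.59177253 -0.30157345 -0.50836041 -0.46119695]
{'yellow': np.float64(17.146452708812262), 'red': np.float64(-55.319050126147346), 'teal': np.float64(-127.27007256496172), 'purple': np.float64(160.7518623143885), 'black': np.float64(88.94897303001667)}
knob top 0.081 [0.52240787 0.10084088]
knob top 0.09 [0.52121224 0.09983191]
knob top 0.095 [0.520548   0.09927138]
knob scene [0.51891961 0.10203629]
tri red stud [0.60669106 0.07849193 0.05233852] teal [0.47055956 0.08157763 0.05290092]
hub [0.54019058 0.17355268 0.06      ]
knob r,ang 0.0751152170563457 -104.51048867253054
spool [ 0.50069855 -0.13071483  0.047     ]
teal [ 0.55385531 -0.22535299  0.047     ]
yellow [ 0.46937154 -0.21423395  0.047     ]
0.07 [(20, 147), (23, 145), (26, 140), (29, 140), (32, 144), (35, 145), (38, 148), (41, 149), (44, 169), (47, 81), (50, 8), (53, 27), (56, 40), (59, 41), (62, 44), (65, 41), (68, 47), (71, 53), (74, 53), (77, 48), (80, 37), (83, 33), (86, 29), (89, 24), (92, 20), (95, 33), (98, 37), (101, 39), (104, 85), (107, 147), (110, 147), (113, 147)
[... 421 characters left out ...]
(98, 41), (101, 51), (104, 125), (107, 172), (110, 149), (113, 148), (116, 151), (119, 153), (122, 144), (125, 146), (128, 150), (131, 152), (134, 152), (137, 138), (140, 143), (143, 148), (146, 150), (149, 155)]
0.098 [(20, 140), (23, 139), (26, 146), (29, 142), (32, 144), (35, 147), (38, 147), (41, 148), (44, 174), (47, 17), (50, 36), (53, 35), (56, 34), (59, 37), (62, 35), (65, 37), (68, 47), (71, 45), (74, 49), (77, 55), (80, 48), (83, 34), (86, 30), (89, 25), (92, 24), (95, 37), (98, 43), (101, 52), (104, 97), (107, 171), (110, 150), (113, 150), (116, 149), (119, 146), (122, 158), (125, 157), (128, 149), (131, 146), (134, 148), (137, 146), (140, 138), (143, 144), (146, 147), (149, 153)]
```

```bash
cat >> h.py <<'E'
def rel(*,pos,yaw=None):
    """units to shift from current measured TCP to pos"""
    from cell import ctrl
    o=ctrl.get_obs(); p=o['tool_pos']; x,y,z,w=o['tool_rot']
    from scipy.spatial.transform import Rotation as Ro
    Y=Ro.from_quat(o['tool_rot']).as_matrix(); j=np.degrees(np.arctan2(Y[1,1],Y[0,1]))
    print('t',o['time_s'],'tcp',p.round(4),'jaw',j.round(2),'z',Y[:,2].round(4),'w',o['width'].round(4),'F',o['contact_force'].round(1))
    print('shift units',((np.array(pos)-p)/.04).round(3),'' if yaw is None else ('turn units',((yaw-j)/8).round(3)))
E
python3 - <<'E'
from h import *
c=dict(np.load('pics/top0.npz'))
print('flask cap',ray(c,263,138,.23),'reel',ray(c,273,240,.056),'cup',ray(c,271,288,.09),'tub',ray(c,330,213,.054),'cupL',ray(c,113,239,.09),'glasses',ray(c,178,283,.05))
rel(pos=[.5215,.1,.17],yaw=-19.15)
E
```

```text
flask cap [0.74126117 0.02069765 0.23      ] reel [ 0.50199272 -0.00520068  0.056     ] cup [ 0.36778217 -0.00297802  0.09      ] tub [ 0.58224959 -0.16656858  0.054     ] cupL [0.49396912 0.43782713 0.09      ] glasses [0.37715287 0.25959807 0.05      ]Traceback (most recent call last):
  File "<stdin>", line 4, in <module>
  File "h.py", line 20, in rel
    print('t',o['time_s'],'tcp',p.round(4),'jaw',j.round(2),'z',Y[:,2].round(4),'w',o['width'].round(4),'F',o['contact_force'].round(1))
                                                                                    ^^^^^^^^^^^^^^^^
AttributeError: 'float' object has no attribute 'round'
```

Emit:
arm_command:
  targets: [1.0,-1.1,0,0,0,-1,2,-2.2,0,0,0,-2,3,-3.3,0,0,0,-3,4,-4.4,0,0,0,-4,4.8,-5.4,0,0,0,-5,5.6,-6.4,0,0,0,-6,6.4,-7.4,-0.2,0,0,-7,7.2,-8.3,-0.4,0,0,-8,7.9,-9.2,-0.6,0,0,-9,8.5,-10,-0.8,0,0,-10,9.0,-10.65,-1.0,0,0,-11,9.06,-10.65,-1.0,0,0,-11.5]
  claw: 44

```text
time_s: 1.35
tool_pos: [0.5235, 0.0967, 0.1972]
tool_rot: [0.816, 0.578, -0.001, -0.0]
contact_force: [0.2, 0.8, 0.4]
width: 0.0439
```

```bash
sed -i "s/o\['width'\].round(4)/round(o['width'],4)/" h.py
python3 - <<'E'
from h import *
from cell import vision
rel(pos=[.5215,.1,.066],yaw=-19.15)
c=vision.get_calibration('wrist');p,d=vision.capture('wrist')
np.savez('pics/w1.npz',p=p,d=d,**c);cv2.imwrite('pics/w1.png',p[:,:,::-1])
rel(pos=[.5215,.1,.066],yaw=-19.15)
for k in('red','teal','purple'): print(k,blobs(p,k,30)[0])
E
```

```text
t 1.35 tcp [0.5235 0.0967 0.1972] jaw -19.35 z [-1.6e-03 -6.0e-04 -1.0e+00] w 0.0439 F [0.2 0.8 0.4]
shift units [-0.05   0.083 -3.279] ('turn units', np.float64(0.025))
t 1.4 tcp [0.5237 0.0971 0.1972] jaw -19.45 z [-1.6e-03 -5.0e-04 -1.0e+00] w 0.044 F [-0.2 -1.3 -0.7]
shift units [-0.054  0.073 -3.28 ] ('turn units', np.float64(0.037))
red [(array([376., 187.]), [368, 179, 17, 17, 223]), (array([279. , 205.3]), [267, 194, 25, 23, 428]), (array([519.5, 227.5]), [513, 216, 17, 22, 36])]
teal [(array([235.3, 232. ]), [228, 225, 16, 15, 173])]
purple [(array([136.1, 109.9]), [128, 101, 18, 19, 253]), (array([328.5, 361.3]), [319, 358, 20, 7, 104])]
```

View pics/w1.png

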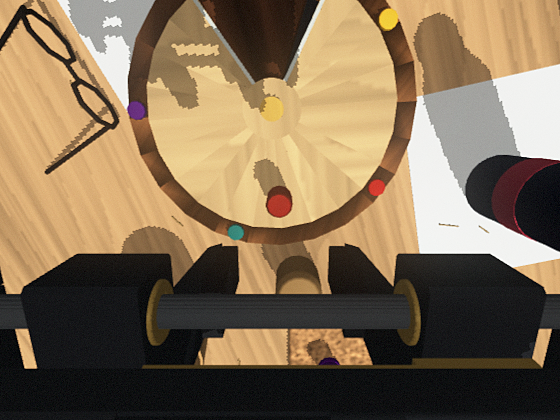

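Wrist view: purple stud (136,110), yellow (388,19), red (376,187), teal (235,232), knob top about (279,202). I use this as an independent check of the centre and knob.

Run:
```python
from h import *
from scipy.optimize import least_squares
c=dict(np.load('pics/w1.npz'));p=c['p']
yb=[b for b in blobs(p,'yellow',60)[0]];print(yb)
px={'red':(376,187),'teal':(235.3,232),'purple':(136.1,109.9)}
for b in yb:
    if b[0][0]>350: px['yellow']=b[0]
P={k:ray(c,*v,.0565)[:2] for k,v in px.items()};A=np.array(list(P.values()))
f=lambda q:np.linalg.norm(A-q[:2],axis=1)-.116
r=least_squares(f,A.mean(0));C=r.x;print(C,r.fun*1e3,{k:np.degrees(np.arctan2(*(v-C)[::-1])).round(2) for k,v in P.items()})
# knob top disc = bright face
l=cv2.inRange(cv2.cvtColor(p,cv2.COLOR_RGB2HSV)[180:225,255:305],(0,170,130),(6,255,255))
ys,xs=np.nonzero(l);print(len(xs),xs.mean()+255,ys.mean()+180,xs.min()+255,xs.max()+255,ys.min()+180,ys.max()+180)
for uv in((279,203),(279,202)):
    k=ray(c,*uv,.095)[:2];print('knob',k,np.linalg.norm(k-C),np.degrees(np.arctan2(*(k-C)[::-1])))
```

```text
[(array([388.2,  18.6]), [379, 9, 19, 21, 298])]
[0.54084222 0.17357643] [-0.36602003  0.0421777  -0.55435405 -0.30334983] {'red': np.float64(-55.12), 'teal': np.float64(-126.9), 'purple': np.float64(161.24), 'yellow': np.float64(16.91)}
406 278.87931034482756 205.30049261083744 268 290 195 216
knob [0.52281433 0.10224905] 0.0735703742878461 -104.18435980034502
knob [0.52308613 0.10301768] 0.07275861991900032 -104.12516729682955
```

Emit:
arm_command:
  targets: [0,0,-0.5,0,0,0,0,0,-1,0,0,0,0,0,-1,0,0,0,0,0,-1,0,0,0]

```text
time_s: 1.8
tool_pos: [0.5215, 0.1009, 0.1593]
tool_rot: [0.813, 0.582, 0.0, -0.0]
contact_force: [0.1, -0.5, -0.2]
width: 0.0442
```

Run:
```python
from h import *
rel(pos=[.5216,.1004,.066],yaw=-19.1)
```

```text
t 1.8 tcp [0.5215 0.1009 0.1593] jaw -18.75 z [-0.e+00  1.e-04 -1.e+00] w 0.0442 F [ 0.1 -0.5 -0.2]
shift units [ 2.000e-03 -1.300e-02 -2.333e+00] ('turn units', np.float64(-0.044))
```

Emit:
arm_command:
  targets: [0,0,-0.6,0,0,0,0,0,-1.2,0,0,0,0,0,-1.8,0,0,0,0,0,-2.2,0,0,0,0,0,-2.33,0,0,0,0,0,-2.33,0,0,0,0,0,-2.33,0,0,0]

```text
time_s: 2.5
tool_pos: [0.5223, 0.1006, 0.0668]
tool_rot: [0.813, 0.582, 0.001, 0.001]
contact_force: [0.1, -0.2, 0.3]
width: 0.0441
```

Emit:
arm_command:
  targets: [0,0,0,0,0,0,0,0,0,0,0,0,0,0,0,0,0,0,0,0,0,0,0,0,0,0,0,0,0,0,0,0,0,0,0,0]
  claw: 10

```text
time_s: 3.1
tool_pos: [0.5218, 0.1004, 0.0659]
tool_rot: [0.813, 0.582, 0.0, 0.0]
contact_force: [-2.6, 0.7, 6.0]
width: 0.0209
```

Run:
```python
from h import *
rel(pos=[.5216,.1004,.066],yaw=-19.1)
C=np.array([.5403,.1730])
from cell import ctrl
p=ctrl.get_obs()['tool_pos'][:2]
a0=np.degrees(np.arctan2(*(p-C)[::-1]));print('angle',a0,np.linalg.norm(p-C))
for a in np.linspace(-104.4,-19.05,11): print(a.round(1),((.075*np.array([np.cos(np.radians(a)),np.sin(np.radians(a))])+C-[.5216,.1004])/.04).round(2))
```

```text
t 3.1 tcp [0.5218 0.1004 0.0659] jaw -18.83 z [ 4.e-04  0.e+00 -1.e+00] w 0.0209 F [-2.6  0.7  6. ]
shift units [-0.004 -0.001  0.002] ('turn units', np.float64(-0.033))
angle -104.34060902379186 0.0748874110421867
-104.4 [ 0. -0.]
-95.9 [ 0.28 -0.05]
-87.3 [ 0.55 -0.06]
-78.8 [ 0.83 -0.02]
-70.3 [1.1  0.05]
-61.7 [1.36 0.16]
-53.2 [1.59 0.31]
-44.7 [1.8 0.5]
-36.1 [1.98 0.71]
-27.6 [2.13 0.95]
-19.0 [2.24 1.2 ]
```

Emit:
arm_command:
  targets: [0.14,-0.03,0,0,0,0,0.28,-0.05,0,0,0,0,0.41,-0.06,0,0,0,0,0.55,-0.06,0,0,0,0,0.69,-0.05,0,0,0,0,0.83,-0.02,0,0,0,0,0.97,0.01,0,0,0,0,1.1,0.05,0,0,0,0,1.23,0.1,0,0,0,0,1.36,0.16,0,0,0,0,1.36,0.16,0,0,0,0]

```text
time_s: 4.2
tool_pos: [0.5765, 0.1077, 0.0659]
tool_rot: [0.813, 0.582, 0.001, -0.0]
contact_force: [-0.7, 4.8, 4.6]
width: 0.0209
```

Emit:
arm_command:
  targets: [0.12,0.07,0,0,0,0,0.23,0.15,0,0,0,0,0.34,0.24,0,0,0,0,0.44,0.34,0,0,0,0,0.53,0.44,0,0,0,0,0.62,0.55,0,0,0,0,0.7,0.67,0,0,0,0,0.77,0.79,0,0,0,0,0.83,0.91,0,0,0,0,0.88,1.04,0,0,0,0,0.88,1.04,0,0,0,0,0.88,1.04,0,0,0,0]

```text
time_s: 5.4
tool_pos: [0.6109, 0.1491, 0.066]
tool_rot: [0.813, 0.582, 0.0, -0.001]
contact_force: [-3.0, 3.5, 6.2]
width: 0.0207
```

Run:
```python
from h import *
from cell import ctrl,vision
C=np.array([.5403,.1730])
rel(pos=[*(C+.075*np.array([np.cos(np.radians(-19.05)),np.sin(np.radians(-19.05))])),.066],yaw=-19.1)
p=ctrl.get_obs()['tool_pos'][:2]
print('angle',np.degrees(np.arctan2(*(p-C)[::-1])),np.linalg.norm(p-C))
for n in('top','scene'):
    c=vision.get_calibration(n);p,d=vision.capture(n);np.savez(f'pics/{n}2.npz',p=p,d=d,**c)
    x0,y0,x1,y1=(150,170,370,280) if n=='top' else (160,130,410,290)
    cv2.imwrite(f'pics/{n}2z.png',cv2.resize(p[y0:y1,x0:x1,::-1],None,fx=3.2,fy=3.2,interpolation=cv2.INTER_CUBIC))
```

```text
t 5.4 tcp [0.6109 0.1491 0.066 ] jaw -18.81 z [-4.e-04  9.e-04 -1.e+00] w 0.0207 F [-3.   3.5  6.2]
shift units [ 0.007 -0.016  0.001] ('turn units', np.float64(-0.036))
angle -18.66240887696318 0.07453974767428026
```

View pics/top2z.png

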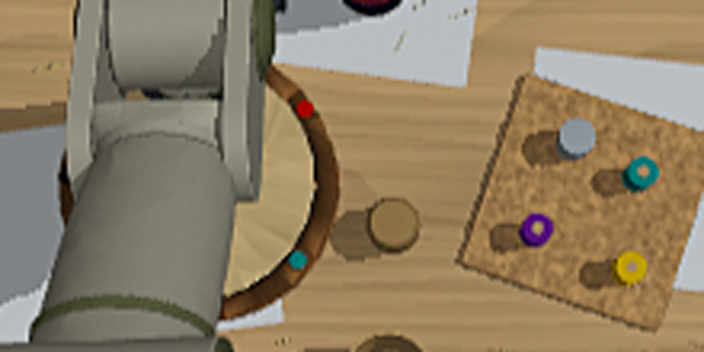

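The arm hides the opening. I release, lift and move toward the spool, then look again.

Emit:
arm_command:
  targets: [0,0,0,0,0,0,0,0,0,0,0,0,0,0,0,0,0,0,0,0,0.5,0,0,0,0,0,1.2,0,0,0,0,0,2.0,0,0,0,-0.4,-0.9,2.0,0,0,0,-0.9,-2.0,2.0,0,0,0,-1.3,-3.1,2.0,0,0,0,-1.7,-4.2,2.0,0,0,0,-2.2,-5.3,2.0,0,0,0]
  claw: 44

```text
time_s: 6.6
tool_pos: [0.5226, -0.0653, 0.1455]
tool_rot: [0.813, 0.582, 0.0, 0.0]
contact_force: [0.1, -1.6, -0.8]
width: 0.0438
```

Run:
```python
from h import *
from cell import ctrl,vision
rel(pos=[.5007,-.1307,.12],yaw=-19.1)
for n in('top','scene'):
    c=vision.get_calibration(n);p,d=vision.capture(n);np.savez(f'pics/{n}3.npz',p=p,d=d,**c)
    x0,y0,x1,y1=(150,170,370,280) if n=='top' else (160,130,410,290)
    cv2.imwrite(f'pics/{n}3z.png',cv2.resize(p[y0:y1,x0:x1,::-1],None,fx=3.2,fy=3.2,interpolation=cv2.INTER_CUBIC))
```

```text
t 6.6 tcp [ 0.5226 -0.0653  0.1455] jaw -18.82 z [ 4.e-04 -3.e-04 -1.e+00] w 0.0438 F [ 0.1 -1.6 -0.8]
shift units [-0.548 -1.635 -0.638] ('turn units', np.float64(-0.035))
```

View pics/top3z.png

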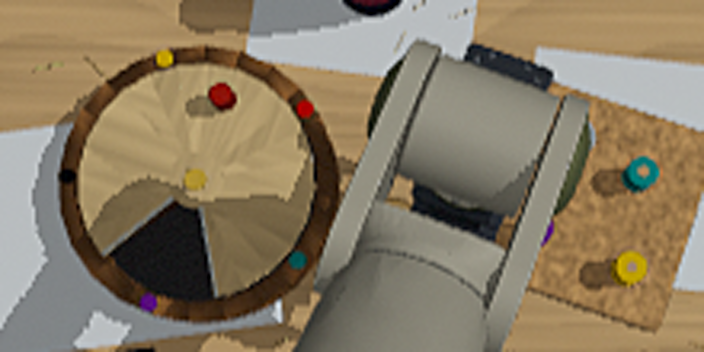

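View pics/scene3z.png

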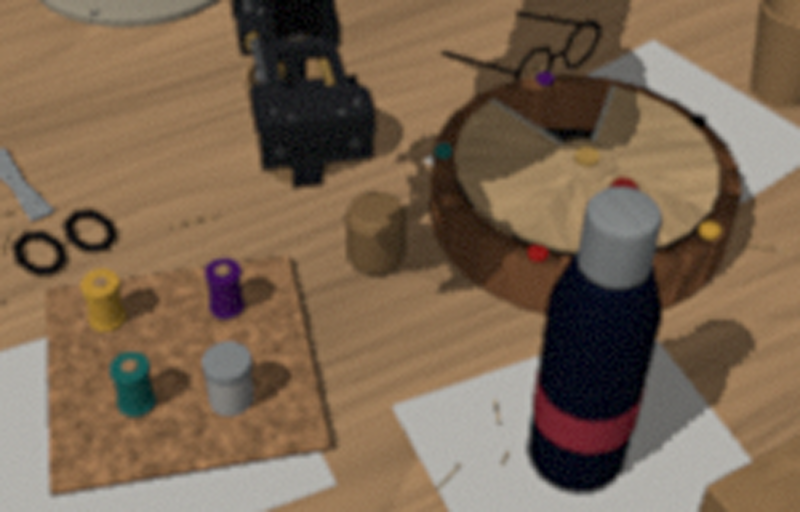

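Top view: opening now over the purple sector, edges running from about (175,205) to (105,257) and (200,205) to (214,296), stud at (148,302). I measure the opening angle.

```bash
cat >> h.py <<'E'
def opening(c,C,lo,hi,z=.0545):
    g=cv2.cvtColor(c['p'],cv2.COLOR_RGB2GRAY).astype(np.float32); res=[]
    aa=np.arange(lo,hi,.25)
    for rr in(.05,.06,.07,.08,.09,.1):
        pt=np.array([proj(c,[C[0]+rr*np.cos(np.radians(a)),C[1]+rr*np.sin(np.radians(a)),z]) for a in aa],np.float32)
        v=cv2.remap(g,pt[None,:,0],pt[None,:,1],cv2.INTER_LINEAR)[0]
        hs=cv2.cvtColor(c['p'],cv2.COLOR_RGB2HSV)
        d=v<55; n,l,s,_=cv2.connectedComponentsWithStats(d.astype(np.uint8)[None])
        i=1+np.argmax(s[1:,4]); a=aa[s[i,0]];b=aa[min(s[i,0]+s[i,2],len(aa)-1)]; res.append((a,b,(a+b)/2))
    return np.array(res)
E
python3 - <<'E'
from h import *
c0=dict(np.load('pics/top0.npz'));c=dict(np.load('pics/top3.npz'))
for C in((.5398,.1723),):
    print(opening(c0,C,20,150));print(opening(c,C,105,225))
    k=blobs(c['p'],'red',20)[0];print(k)
    for b in k:
        if 200<b[0][0]<225: q=ray(c,*b[0],.092)[:2]; print('knob',np.linalg.norm(q-C),np.degrees(np.arctan2(*(q-C)[::-1])))
E
```

```text
[[ 47.75  100.     73.875]
 [ 47.5   101.25   74.375]
 [ 47.5   101.5    74.5  ]
 [ 46.75  102.25   74.5  ]
 [ 46.75  102.5    74.625]
 [ 46.5   103.     74.75 ]]
[[132.25  188.5   160.375]
 [132.    189.25  160.625]
 [131.5   190.    160.75 ]
 [132.    190.    161.   ]
 [131.25  190.25  160.75 ]
 [131.5   190.75  161.125]]
[(array([218.6, 199.1]), [215, 196, 9, 7, 43]), (array([244.9, 203.7]), [243, 201, 5, 6, 24]), (array([540.2, 362.3]), [526, 357, 27, 13, 293])]
knob 0.07467773609226395 -18.757025306689684
```

Run:
```python
from h import *
c=dict(np.load('pics/top0.npz'));s=dict(np.load('pics/scene0.npz'))
print('top',ray(c,317.2,241.5,.046)[:2],'scene',ray(s,229.7,220.4,.032)[:2], 'flange px width expect',379.9*.028/.893)
rel(pos=[.500,-.1303,.018],yaw=-19.1)
```

```text
top [ 0.50081028 -0.13079229] scene [ 0.50780826 -0.13208481] flange px width expect 11.911758118701007
t 6.7 tcp [ 0.5217 -0.0679  0.1455] jaw -19.16 z [-8.e-04 -9.e-04 -1.e+00] w 0.044 F [-0.4 -0.2  0.6]
shift units [-0.542 -1.56  -3.188] ('turn units', np.float64(0.007))
```

Emit:
arm_command:
  targets: [-0.2,-0.7,0,0,0,0,-0.5,-1.55,-0.3,0,0,0,-0.5,-1.58,-0.8,0,0,0,-0.5,-1.58,-1.3,0,0,0,-0.5,-1.58,-1.5,0,0,0,-0.5,-1.58,-1.5,0,0,0,-0.5,-1.58,-1.5,0,0,0]

```text
time_s: 7.4
tool_pos: [0.5038, -0.1266, 0.0861]
tool_rot: [0.813, 0.582, 0.0, 0.0]
contact_force: [0.4, -0.5, 0.1]
width: 0.0438
```

Run:
```python
from h import *
from cell import vision
rel(pos=[.502,-.131,.018],yaw=-19.1)
p,d=vision.capture('scene')
cv2.imwrite('pics/s4.png',cv2.resize(p[130:290,160:410,::-1],None,fx=3.2,fy=3.2,interpolation=cv2.INTER_CUBIC))
p,d=vision.capture('wrist')
cv2.imwrite('pics/w4.png',p[:,:,::-1])
```

```text
t 7.4 tcp [ 0.5038 -0.1266  0.0861] jaw -18.8 z [ 8.e-04 -4.e-04 -1.e+00] w 0.0438 F [ 0.4 -0.5  0.1]
shift units [-0.044 -0.11  -1.703] ('turn units', np.float64(-0.038))
```

View pics/s4.png

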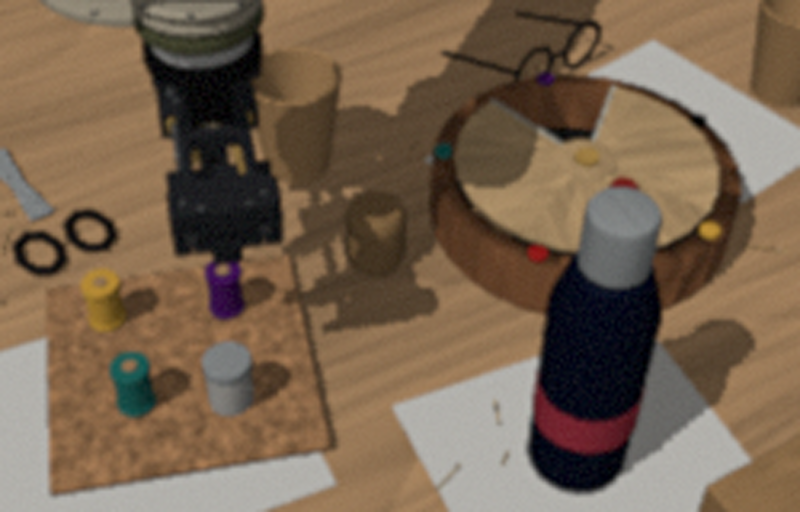

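View pics/w4.png

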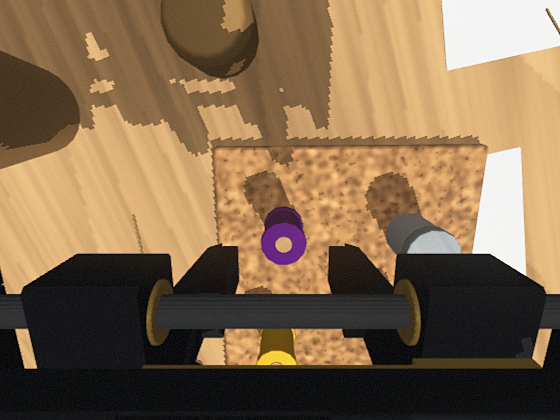

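Wrist view: the spool top is centred between the fingers at (284,244), with the tub to the right at (435,243) and yellow below at (276,355). I cross-check the position from this view.

Run:
```python
from h import *
from cell import vision
c=vision.get_calibration('wrist');print(ray(c,284,244,.05))
rel(pos=[.502,-.131,.018],yaw=-19.1)
```

```text
[ 0.5037711  -0.13144731  0.05      ]
t 7.5 tcp [ 0.5038 -0.1267  0.0864] jaw -18.81 z [ 1.5e-03 -7.0e-04 -1.0e+00] w 0.044 F [ 0.2 -0.3 -0.5]
shift units [-0.045 -0.107 -1.71 ] ('turn units', np.float64(-0.037))
```

Both agree to about 2 mm. I descend to (0.5025, −0.131).

Emit:
arm_command:
  targets: [-0.03,-0.1,-0.5,0,0,0,-0.03,-0.1,-1.0,0,0,0,-0.03,-0.1,-1.4,0,0,0,-0.03,-0.1,-1.6,0,0,0,-0.03,-0.1,-1.7,0,0,0,-0.03,-0.1,-1.7,0,0,0,-0.03,-0.1,-1.7,0,0,0]

```text
time_s: 8.2
tool_pos: [0.5025, -0.1309, 0.0183]
tool_rot: [0.813, 0.582, 0.0, 0.001]
contact_force: [-0.5, 0.4, -0.2]
width: 0.044
```

Emit:
arm_command:
  targets: [0,0,0,0,0,0,0,0,0,0,0,0,0,0,0,0,0,0,0,0,0,0,0,0,0,0,0,0,0,0]
  claw: 20

```text
time_s: 8.7
tool_pos: [0.5022, -0.1308, 0.0178]
tool_rot: [0.813, 0.582, 0.0, 0.0]
contact_force: [-0.5, 0.5, 3.9]
width: 0.0243
```

Emit:
arm_command:
  targets: [0,0,0.4,0,0,0,0,0,1.2,0,0,0,0,0,2.2,0,0,0,0,0,3.2,0,0,0,0,0,3.6,0,0,0,0,0,3.6,0,0,0]

```text
time_s: 9.3
tool_pos: [0.5028, -0.1311, 0.1636]
tool_rot: [0.813, 0.582, 0.001, 0.002]
contact_force: [-0.1, -0.4, -2.1]
width: 0.0245
```

Run:
```python
from h import *
from cell import vision
C=np.array([.5401,.1727]);a=np.radians(160.9)
rel(pos=[*(C+.066*np.array([np.cos(a),np.sin(a)])),.165],yaw=-19.1)
p,d=vision.capture('scene')
cv2.imwrite('pics/s5.png',cv2.resize(p[130:290,160:410,::-1],None,fx=3.2,fy=3.2,interpolation=cv2.INTER_CUBIC))
```

```text
t 9.3 tcp [ 0.5028 -0.1311  0.1636] jaw -18.82 z [ 0.004  -0.0021 -1.    ] w 0.0245 F [-0.1 -0.4 -2.1]
shift units [-0.626  8.135  0.036] ('turn units', np.float64(-0.034))
```

View pics/s5.png

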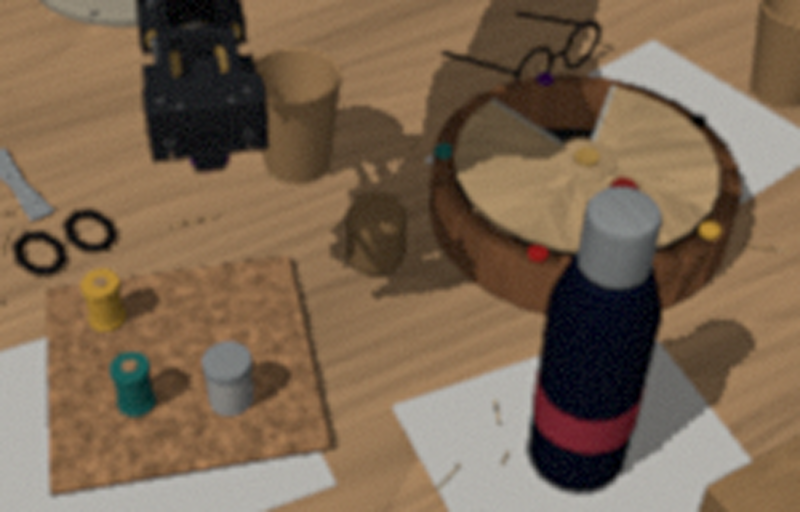

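The spool is held at the waist (24.5 mm) and lifted. I carry it over the compartment.

Emit:
arm_command:
  targets: [-0.06,0.6,0,0,0,0,-0.13,1.5,0,0,0,0,-0.2,2.5,0,0,0,0,-0.28,3.5,0,0,0,0,-0.36,4.5,0,0,0,0,-0.43,5.5,0,0,0,0,-0.5,6.5,0,0,0,0,-0.57,7.3,0,0,0,0,-0.62,7.9,0,0,0,0,-0.62,8.13,0,0,0,0,-0.62,8.13,0,0,0,0,-0.62,8.13,0,0,0,0]

```text
time_s: 10.55
tool_pos: [0.4772, 0.1935, 0.1608]
tool_rot: [0.813, 0.582, -0.001, -0.0]
contact_force: [0.2, -0.6, -0.3]
width: 0.0244
```

Run:
```python
from h import *
from cell import vision
C=np.array([.5401,.1727]);a=np.radians(160.9)
rel(pos=[*(C+.066*np.array([np.cos(a),np.sin(a)])),.165],yaw=-19.1)
for n in ('scene','wrist'):
    p,d=vision.capture(n)
    cv2.imwrite(f'pics/{n}6.png',p[:,:,::-1] if n=='wrist' else cv2.resize(p[100:230,260:460,::-1],None,fx=4,fy=4,interpolation=cv2.INTER_CUBIC))
```

```text
t 10.55 tcp [0.4772 0.1935 0.1608] jaw -18.86 z [-1.3e-03 -5.0e-04 -1.0e+00] w 0.0244 F [ 0.2 -0.6 -0.3]
shift units [0.013 0.019 0.104] ('turn units', np.float64(-0.03))
```

View pics/scene6.png

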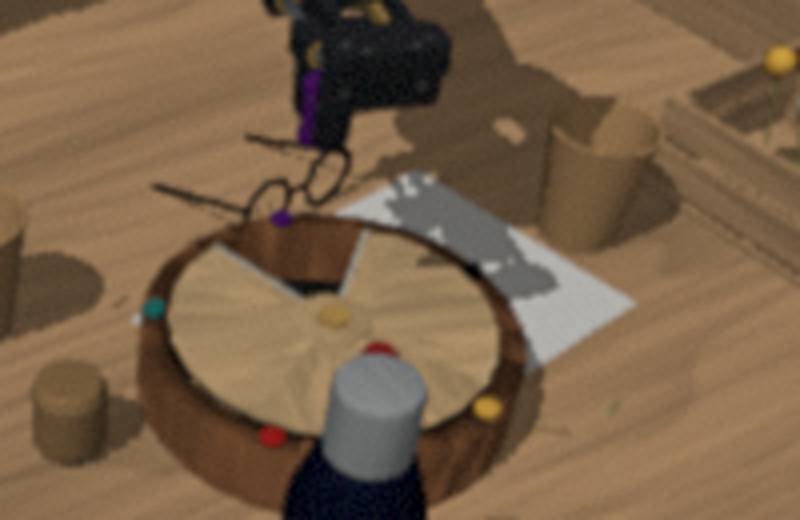

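View pics/wrist6.png

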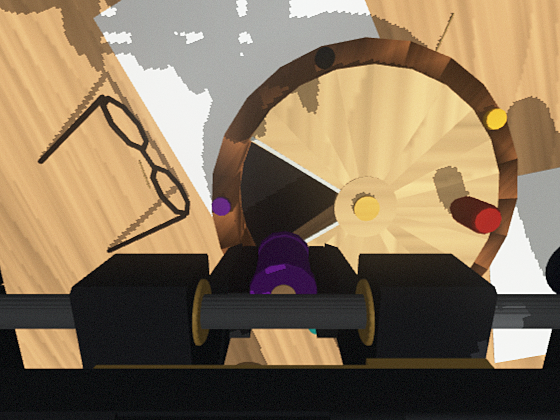

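Spool hangs upright between the fingers, above the opening. I lower in two stages.

Emit:
arm_command:
  targets: [0.01,0.01,-0.5,0,0,0,0.01,0.01,-1.2,0,0,0,0.01,0.01,-1.8,0,0,0,0.01,0.01,-2.2,0,0,0,0.01,0.01,-2.4,0,0,0,0.01,0.01,-2.4,0,0,0,0.01,0.01,-2.4,0,0,0]

```text
time_s: 11.35
tool_pos: [0.4782, 0.1945, 0.0662]
tool_rot: [0.813, 0.582, 0.0, 0.0]
contact_force: [0.0, -0.2, 0.1]
width: 0.0242
```

Run:
```python
from h import *
from cell import vision
C=np.array([.5401,.1727]);a=np.radians(160.9)
rel(pos=[*(C+.066*np.array([np.cos(a),np.sin(a)])),.014],yaw=-19.1)
for n in ('scene','wrist'):
    p,d=vision.capture(n)
    cv2.imwrite(f'pics/{n}7.png',p[:,:,::-1] if n=='wrist' else cv2.resize(p[100:230,260:460,::-1],None,fx=4,fy=4,interpolation=cv2.INTER_CUBIC))
```

```text
t 11.35 tcp [0.4782 0.1945 0.0662] jaw -18.86 z [ 1.e-03  2.e-04 -1.e+00] w 0.0242 F [ 0.  -0.2  0.1]
shift units [-0.011 -0.006 -1.305] ('turn units', np.float64(-0.029))
```

View pics/scene7.png

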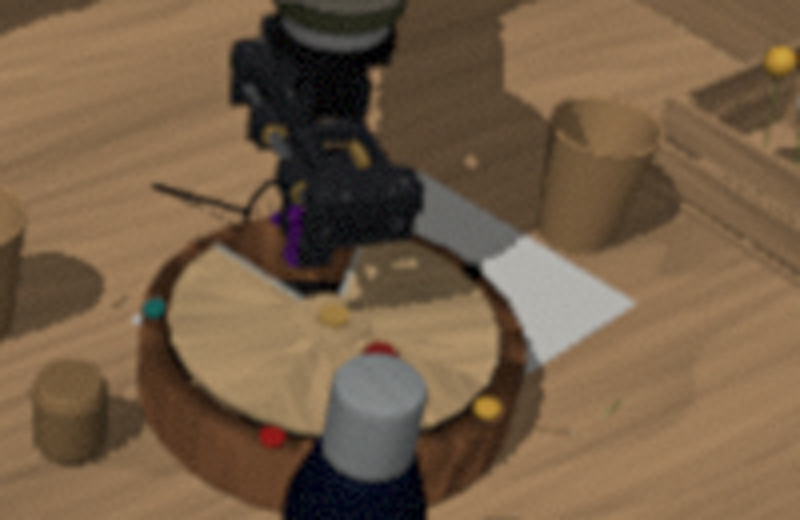

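View pics/wrist7.png

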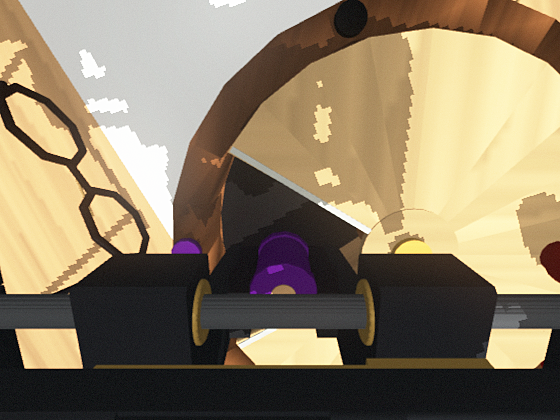

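Emit:
arm_command:
  targets: [-0.01,0,-0.3,0,0,0,-0.01,0,-0.6,0,0,0,-0.01,0,-0.9,0,0,0,-0.01,0,-1.1,0,0,0,-0.01,0,-1.2,0,0,0,-0.01,0,-1.25,0,0,0,-0.01,0,-1.28,0,0,0,-0.01,0,-1.28,0,0,0]

```text
time_s: 12.25
tool_pos: [0.4774, 0.1949, 0.0145]
tool_rot: [0.813, 0.582, 0.0, 0.0]
contact_force: [-0.1, -0.1, -0.9]
width: 0.0241
```

Run:
```python
from h import *
from cell import vision
C=np.array([.5401,.1727]);a=np.radians(160.9)
rel(pos=[*(C+.066*np.array([np.cos(a),np.sin(a)])),.013],yaw=-19.1)
p,d=vision.capture('wrist');cv2.imwrite(f'pics/w8.png',p[:,:,::-1])
```

```text
t 12.25 tcp [0.4774 0.1949 0.0145] jaw -18.83 z [ 4.e-04  1.e-04 -1.e+00] w 0.0241 F [-0.1 -0.1 -0.9]
shift units [ 0.008 -0.014 -0.038] ('turn units', np.float64(-0.034))
```

View pics/w8.png

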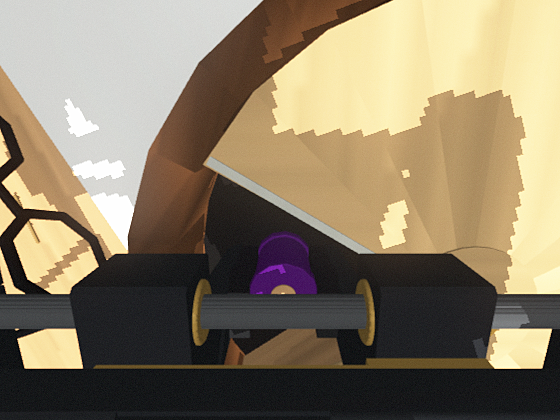

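Emit:
arm_command:
  targets: [0,0,-0.02,0,0,0,0,0,-0.04,0,0,0,0,0,-0.04,0,0,0]

```text
time_s: 12.6
tool_pos: [0.4774, 0.1948, 0.0128]
tool_rot: [0.813, 0.582, 0.0, 0.0]
contact_force: [-0.0, -0.3, 1.2]
width: 0.0244
```

Emit:
arm_command:
  targets: [0,0,0,0,0,0,0,0,0,0,0,0,0,0,0,0,0,0,0,0,0,0,0,0,0,0,0,0,0,0]
  claw: 37

```text
time_s: 13.1
tool_pos: [0.4773, 0.1948, 0.0127]
tool_rot: [0.813, 0.582, -0.0, -0.0]
contact_force: [-0.7, 0.2, -1.0]
width: 0.0368
```

Emit:
arm_command:
  targets: [0,0,0.2,0,0,0,0,0,0.5,0,0,0,0,0,0.9,0,0,0,0,0,1.4,0,0,0,0,0,2.0,0,0,0,0,0,2.8,0,0,0,0,0,3.6,0,0,0,0,0,3.6,0,0,0]

```text
time_s: 13.9
tool_pos: [0.4788, 0.1952, 0.1616]
tool_rot: [0.813, 0.582, 0.004, 0.002]
contact_force: [0.6, 0.8, -0.2]
width: 0.0371
```

Run:
```python
from h import *
from cell import vision
C=np.array([.5401,.1727]);a=np.radians(-18.9)
rel(pos=[*(C+.075*np.array([np.cos(a),np.sin(a)])),.155],yaw=-19.1)
c=vision.get_calibration('wrist')
p,d=vision.capture('wrist');cv2.imwrite(f'pics/w9.png',p[:,:,::-1])
np.savez('pics/w9.npz',p=p,d=d,**c)
```

```text
t 13.9 tcp [0.4788 0.1952 0.1616] jaw -18.82 z [ 0.0086  0.0014 -1.    ] w 0.0371 F [ 0.6  0.8 -0.2]
shift units [ 3.306 -1.169 -0.166] ('turn units', np.float64(-0.035))
```

View pics/w9.png

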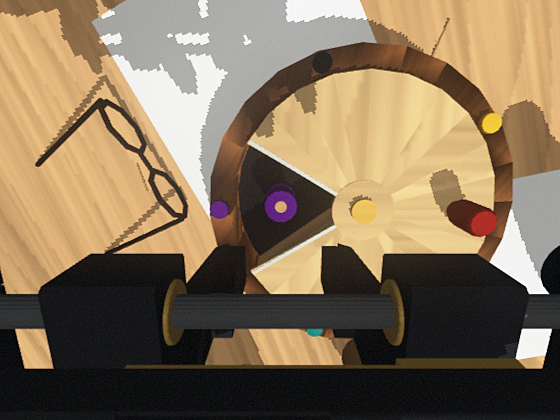

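The spool stands upright in the compartment at (281,206), and the opening is symmetric about the line to the purple stud. I check its height and position, then go to the knob.

Emit:
arm_command:
  targets: [0.4,-0.14,0,0,0,0,1.2,-0.42,0,0,0,0,2.2,-0.77,0,0,0,0,3.0,-1.05,0,0,0,0,3.32,-1.16,0,0,0,0,3.32,-1.16,0,0,0,0,3.32,-1.16,0,0,0,0]
  claw: 44

```text
time_s: 14.65
tool_pos: [0.6092, 0.1486, 0.156]
tool_rot: [0.813, 0.582, -0.001, -0.001]
contact_force: [0.6, 0.3, -0.3]
width: 0.0437
```

Run:
```python
from h import *
from cell import vision
c=dict(np.load('pics/w9.npz'))
C=np.array([.5401,.1727])
S=ray(c,281,206.5,.045)[:2];print('spool r',np.linalg.norm(S-C),'ang',np.degrees(np.arctan2(*(S-C)[::-1])))
o=c['d'];X=np.linalg.solve(c['K'],[281,217,1.])*o[217,281];print('top height',(c['R'].T@(X-c['t'])))
a=np.radians(-18.9)
rel(pos=[*(C+.075*np.array([np.cos(a),np.sin(a)])),.066],yaw=-19.1)
```

```text
spool r 0.0651756094105526 ang 160.62264195224884
top height [0.47560895 0.18551577 0.04456107]
t 14.65 tcp [0.6092 0.1486 0.156 ] jaw -18.83 z [-0.0019  0.     -1.    ] w 0.0437 F [ 0.6  0.3 -0.3]
shift units [ 0.047 -0.004 -2.25 ] ('turn units', np.float64(-0.034))
```

Spool top is at 44.6 mm (expected 45) and 65 mm from the axis, so it is on the floor. Now I take the knob again.

Emit:
arm_command:
  targets: [0.02,0,-0.4,0,0,0,0.02,0,-1.0,0,0,0,0.02,0,-1.6,0,0,0,0.02,0,-2.1,0,0,0,0.02,0,-2.24,0,0,0,0.02,0,-2.24,0,0,0,0.02,0,-2.24,0,0,0]

```text
time_s: 15.35
tool_pos: [0.611, 0.1487, 0.0683]
tool_rot: [0.813, 0.582, 0.001, 0.0]
contact_force: [-0.4, 0.2, 0.2]
width: 0.0441
```

Emit:
arm_command:
  targets: [0,0,0,0,0,0,0,0,0,0,0,0,0,0,0,0,0,0,0,0,0,0,0,0,0,0,0,0,0,0]
  claw: 10

```text
time_s: 15.85
tool_pos: [0.6107, 0.1485, 0.0676]
tool_rot: [0.813, 0.582, -0.0, -0.0]
contact_force: [-3.8, 1.4, 5.0]
width: 0.021
```

Run:
```python
from h import *
from cell import ctrl
C=np.array([.5401,.1727])
rel(pos=[.611,.1484,.066],yaw=-19.1)
p=ctrl.get_obs()['tool_pos'][:2]
print('angle',np.degrees(np.arctan2(*(p-C)[::-1])),np.linalg.norm(p-C))
f=lambda a:.075*np.array([np.cos(np.radians(a)),np.sin(np.radians(a))])+C
for a in np.linspace(-18.75,-91.05,13): print(a.round(1),((f(a)-f(-18.75))/.04).round(2))
```

```text
t 15.85 tcp [0.6107 0.1485 0.0676] jaw -18.83 z [-1.e-04  1.e-04 -1.e+00] w 0.021 F [-3.8  1.4  5. ]
shift units [ 0.008 -0.003 -0.04 ] ('turn units', np.float64(-0.034))
angle -18.910509437976387 0.07461340245510244
-18.8 [0. 0.]
-24.8 [-0.07 -0.18]
-30.8 [-0.16 -0.36]
-36.8 [-0.27 -0.52]
-42.8 [-0.4  -0.67]
-48.9 [-0.54 -0.81]
-54.9 [-0.7  -0.93]
-60.9 [-0.86 -1.04]
-66.9 [-1.04 -1.12]
-73.0 [-1.23 -1.19]
-79.0 [-1.42 -1.24]
-85.0 [-1.61 -1.27]
-91.0 [-1.81 -1.27]
```

Emit:
arm_command:
  targets: [-0.03,-0.09,0,0,0,0,-0.07,-0.18,0,0,0,0,-0.16,-0.36,0,0,0,0,-0.27,-0.52,0,0,0,0,-0.4,-0.67,0,0,0,0,-0.54,-0.81,0,0,0,0,-0.7,-0.93,0,0,0,0,-0.86,-1.04,0,0,0,0,-1.04,-1.12,0,0,0,0,-1.23,-1.19,0,0,0,0,-1.42,-1.24,0,0,0,0,-1.52,-1.26,0,0,0,0]

```text
time_s: 17.05
tool_pos: [0.55, 0.0982, 0.0676]
tool_rot: [0.813, 0.582, 0.001, 0.0]
contact_force: [1.7, 4.7, 3.6]
width: 0.0209
```

Emit:
arm_command:
  targets: [-0.1,-0.01,0,0,0,0,-0.2,-0.01,0,0,0,0,-0.29,-0.01,0,0,0,0,-0.29,-0.01,0,0,0,0,-0.29,-0.01,0,0,0,0]

```text
time_s: 17.55
tool_pos: [0.5385, 0.0975, 0.0676]
tool_rot: [0.813, 0.582, 0.0, 0.0]
contact_force: [-1.7, 3.0, 6.8]
width: 0.0208
```

Run:
```python
from h import *
from cell import ctrl,vision
C=np.array([.5401,.1727])
rel(pos=[*(C+.075*np.array([np.cos(np.radians(-91.05)),np.sin(np.radians(-91.05))])),.066],yaw=-19.1)
p=ctrl.get_obs()['tool_pos'][:2]
print('angle',np.degrees(np.arctan2(*(p-C)[::-1])),np.linalg.norm(p-C))
```

```text
t 17.55 tcp [0.5385 0.0975 0.0676] jaw -18.83 z [ 8.e-04 -1.e-04 -1.e+00] w 0.0208 F [-1.7  3.   6.8]
shift units [ 0.007  0.005 -0.039] ('turn units', np.float64(-0.033))
angle -91.25238931413364 0.07519468920443635
```

Now I release, lift, move clear toward the robot's right and check.

Emit:
arm_command:
  targets: [0,0,0,0,0,0,0,0,0,0,0,0,0,0,0,0,0,0,0,0,0.4,0,0,0,0,0,1.2,0,0,0,0,0,2.2,0,0,0,0,0,3.2,0,0,0,0,-0.9,3.4,0,0,0,0,-2.0,3.4,0,0,0,0,-3.1,3.4,0,0,0,0,-4.0,3.4,0,0,0,0,-4.2,3.4,0,0,0]
  claw: 44

```text
time_s: 18.75
tool_pos: [0.5383, -0.0737, 0.2027]
tool_rot: [0.814, 0.58, -0.0, 0.0]
contact_force: [-0.4, -0.1, 1.3]
width: 0.0443
```

Run:
```python
from h import *
from cell import ctrl,vision
rel(pos=[.54,.1,.2])
for n in('top','scene'):
    c=vision.get_calibration(n);p,d=vision.capture(n);np.savez(f'pics/{n}10.npz',p=p,d=d,**c)
    x0,y0,x1,y1=(150,170,370,280) if n=='top' else (160,130,410,290)
    cv2.imwrite(f'pics/{n}10z.png',cv2.resize(p[y0:y1,x0:x1,::-1],None,fx=3.2,fy=3.2,interpolation=cv2.INTER_CUBIC))
c=dict(np.load('pics/top10.npz'));C=np.array([.5398,.1723])
r=opening(c,C,30,150);print(r,r[:,2].mean())
for n in('red','black','purple','teal','yellow'):
  for b in blobs(c['p'],n,12)[0]:
    if 165<b[0][0]<260 and 180<b[0][1]<270:
        q=ray(c,*b[0],.092 if n=='red' and b[1][4]>30 else .0565)[:2];print(n,b[0],b[1][4],'r',np.linalg.norm(q-C).round(4),'ang',np.degrees(np.arctan2(*(q-C)[::-1])).round(2))
```

```text
t 18.75 tcp [ 0.5383 -0.0737  0.2027] jaw -19.05 z [-6.e-04 -6.e-04 -1.e+00] w 0.0443 F [-0.4 -0.1  1.3]
shift units [ 0.043  4.342 -0.068] 
[[ 71.75  115.     93.375]
 [ 74.75  117.25   96.   ]
 [ 75.75  117.     96.375]
 [ 76.75  117.5    97.125]
 [ 78.25  117.25   97.75 ]
 [ 78.5   117.75   98.125]] 96.45833333333333
red [244.7 203.5] 22 r 0.1152 ang -54.92
red [235.5 224.5] 32 r 0.0738 ang -90.32
black [170.6 224.5] 17 r 0.1161 ang 88.97
purple [196. 264.] 21 r 0.1154 ang 160.88
teal [242.4 250.9] 21 r 0.1155 ang -127.38
yellow [200.9 187.9] 22 r 0.1156 ang 17.16
yellow [210.5 225.4] 26 r 0.002 ang 52.85
```

View pics/top10z.png

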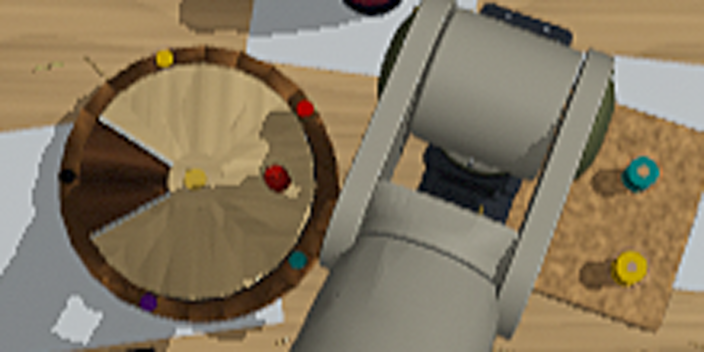

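View pics/scene10z.png

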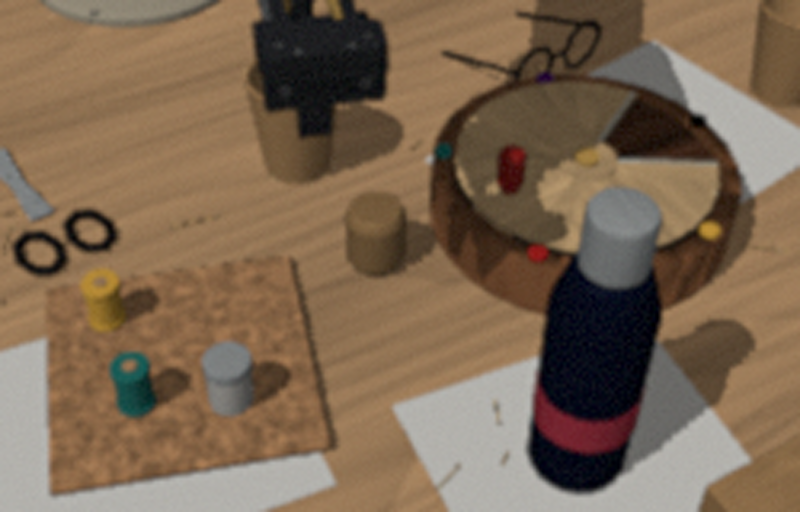

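Run:
```python
from h import *
C=np.array([.5398,.1723])
c=dict(np.load('pics/top10.npz'));g=cv2.cvtColor(c['p'],cv2.COLOR_RGB2GRAY).astype(np.float32)
aa=np.arange(45,135,.25);R=[]
for rr in np.arange(.05,.101,.01):
    for z in (.057,):
        pt=np.array([proj(c,[C[0]+rr*np.cos(np.radians(a)),C[1]+rr*np.sin(np.radians(a)),z]) for a in aa],np.float32)
        v=cv2.GaussianBlur(cv2.remap(g,pt[None,:,0],pt[None,:,1],cv2.INTER_LINEAR),(9,1),0)[0]
        d=np.gradient(v); a=aa[:180][np.argmin(d[:180])];b=aa[180:][np.argmax(d[180:])];R.append((rr,a,b,(a+b)/2));print(rr.round(2),a,b,(a+b)/2, v[::40].round())
print(np.mean([r[3] for r in R]))
c0=dict(np.load('pics/top3.npz'));
```

```text
0.05 60.5 118.0 89.25 [153. 169.  37.  52.  30.  21.  37.  48. 103.]
0.06 60.25 118.5 89.375 [154. 163.  38.  55.  32.  25.  37.  32. 104.]
0.07 60.0 117.75 88.875 [150. 160.  42.  56.  30.  26.  40.  26. 102.]
0.08 59.75 117.5 88.625 [151. 156.  43.  56.  24.  28.  36.  23. 104.]
0.09 59.5 118.75 89.125 [152. 151.  42.  55.  32.  27.  35.  29. 103.]
0.1 60.0 118.5 89.25 [149. 155.  40.  52.  33.  28.  36.  28. 109.]
89.08333333333333
```

Run:
```python
from h import *
from cell import ctrl
a=dict(np.load('pics/scene0.npz'))['p'];b=dict(np.load('pics/scene10.npz'))['p']
for n in('teal','yellow','red'):
    print(n,[x[0].tolist() for x in blobs(a,n,15)[0]][:4],[x[0].tolist() for x in blobs(b,n,15)[0]][:4])
ctrl.close_job()
```

```text
teal [[298.3, 176.5], [200.0, 249.8]] [[200.1, 250.0]]
yellow [] []
red [[315.5, 177.3], [327.5, 208.9], [339.8, 263.8]] [[321.0, 178.1], [327.6, 208.6], [340.3, 263.8]]
the job is handed in; nothing more can be done
```

The purple spool is put away in its compartment, the organiser is closed, and I handed the job in at about 19 s of the 72 s allowed.

- **Opening over purple:** I turned the cover by its knob until the opening measured 160.9°, against 160.9° for the purple stud.
- **Spool:** It stands upright on the compartment floor. Its top measured 44.6 mm above the table (45 mm expected), with its centre about 65 mm from the axis. I took these readings before closing the cover; the spool is hidden now.
- **Closed cover:** The opening measured 89.1° from its edges, against about 88.9° for the black stud. The first edge reading gave 96.5° because its brightness cut-off mistook the lit wood of the blank sector; the edge-gradient reading replaced it. The knob's colour blob, partly shaded, read about 1° off (−90.3°, where −91.1° was expected).
- **Forces and clearance:** Wrist force stayed under about 8 N in every reading I took. The gripper was open and clear of everything at the end.
- **Other things on the table:** The teal spool and the flask's red band were within half a pixel of where they started. The yellow spool, tub, reel, near cup and scissors look unmoved by eye. I did not check the rest in the last pictures.

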